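# Snap the retaining cap onto the spool stand and keep it pressed

### The arm

A 6-joint arm with a two-finger parallel gripper is mounted at the origin on the work surface. World frame = base frame: x ahead of the robot, y to its left, z up, the work surface at z = 0. Lengths are in m, angles in degrees, forces in N, time in s.
With the tool pointing down it reaches from about 0.375 to 0.9 m from the base axis. Payload 3.1 kg.
Tool frame: the origin (TCP) lies at the very end of the fingers, on their centre line; the grasp point (between the pads) lies 19 mm behind it; z points along the fingers, y is the direction in which the jaws open and shut (so a half turn about z gives the same grasp; the last joint's range is limited). The gripper opens to 87 mm and grips with 3 to 60 N. Pads are 19 mm wide; open, the fingers measure 117 mm over their backs; the gripper's body (75 mm by 190 mm) begins 51 mm behind the grasp point.
Start: joints at [53.314, 30.224, 82.088, -0, 67.689, -10.227], TCP at [0.278, 0.56, 0.223] pointing down, gripper open.
Joint ranges: [-176.69, 176.69], [-43.24, 126.21], [12.49, 139.97], [-82, 262], [0, 151.66], [-163.58, 163.58]. Speed limits (degrees/s): [159.86, 159.86, 180, 180, 180, 180].

### API

Orientations are given as a 3x3 rotation matrix whose columns are the frame's x, y, z axes.
In Python, from rig import bot gives the robot as it stands. The module is installed in compiled form; this text tells all that it offers.
- The arm moves only by the tool play_rows, never from a script. Its argument "targets" is a list of rows, each a list of 7 numbers: the closure, from 0 (fully open) to 1 (shut), then the shift along the world's x, y, z in m, then the turn, a rotation vector about the world's x, y, z in rad. A call has 1 to 12 rows; each row shifts and turns the commanded pose from where the row before left it; what a row does not reach is not made up. A row lasts 1/8 s, in which the tool goes at most 62.5 mm and 10.7 degrees, less where a joint would pass 70% of its speed; a pose out of reach is approached as far as the arm can. A call with a gripper value outside its range is refused whole. The fingers move at their own pace and stop on an object; the grip force is fixed at half the most. Time passes only in rows, so rows that do not move let the fingers close. It gives the time, the measured TCP pose, the force and the opening at its end, in the units of the state.
- bot.read_state(): the state, without advancing time (a new reading comes with each control period).
- bot.capture(name): name is "side" or "top"; returns the picture (400x640x3 uint8, blue, green, red); there is no depth.
- bot.get_calibration(name): a dict with "fx", "fy", "cx", "cy" (pixels), "R" (3x3) and "t" (3): a world point X has camera coordinates R X + t. Camera axes: x right, y down, z forward; pixel columns grow to the right and rows downward; lengths in m; the calibration is good to about 2 mm. A picture is of the moment at which its call begins. get_calibration takes no time and is no camera call.
- bot.hand_in(): hands the job in, once; it reports no verdict.
The state is a dict: "time_s": time; "joint_positions": joint angles; "qvel": joint speeds; "tau": joint torques, N m; "position": TCP position; "tcp_rot": TCP orientation; "force": force on the tool from outside, world axes, zero at the start; "moment": the same for the moment, N m; "opening": opening from 0.0 (shut) to 1.0 (fully open).
Only numpy, scipy, OpenCV 4.12 (cv2) and the standard library are available. Lean on these libraries where they do the work, as an engineer would, in place of code of your own. Each camera call takes 0.05 s, during which the arm holds its last target. There are 200 camera calls.

### The job

Pick up the orange cap by its knob and lower it over the spindle of the spool stand until you feel it come to rest on the sprung beads; pause there a moment. Then push it straight down until it clicks past the beads and is fully home, keep pushing firmly after the force drops, and finish with the gripper still holding the knob and pressing the cap down (do not let go). Leave the spool on its stand and do not shift the mug of pencils, the craft punch or the clear box and its sliding door.

Things in the scene. Friction and masses are not known exactly. Their poses are not given: they have to be found in the camera images.
- cap: orange plastic snap cap, loose, upright on the counter, round about its z axis, 50 mm tall, about 40 g. Origin: centre of its underside. Skirt 38 mm across, 0 to 28 mm high, with a flat shoulder. Hollow from below: mouth 20 mm across for the lowest 3 mm (the snap lip), then a bore 26 mm across up to a ceiling 24.5 mm above the underside
- cap_knob (a point): centre of the flat top of the cap's round knob, 50 mm above the cap's origin. The knob, 24 mm across, stands on the shoulder from 28 to 50 mm high; grip it here from above, fingertips down to the shoulder
- stand: spool stand fixed to the counter, upright: dark wooden disc foot 84 mm across, slim aluminium spindle (14 mm) at its centre. Origin on the spindle axis, 14 mm below the foot's top; its height over the counter varies from 0 to 12 mm (the foot shows 14 to 26 mm). Spindle head: polished, slippery, 17 mm across from 73 to 90 mm above the origin, then a cone to 8 mm across at 98 mm
- stand_tip (a point): tip of the spindle, on its axis, 98 mm above the stand's origin. When the cap is fully home its ceiling rests on this tip, its underside 73.5 mm above the stand's origin, and the beads hold it there
- stand_beads (a point): on the spindle axis, 82 mm above the stand's origin: level of four sprung steel beads that bulge from the head, 24 mm across in all, and give way inwards. A centred cap first rests on them with its underside at about 87 mm; pushing takes a force that rises over some mm to roughly 8 to 15 N, then drops and the cap is drawn down (the click)
- spool: wooden spool 44 mm across and 56 mm tall, blue in the middle, loose on the spindle and resting on the foot of the stand; origin: centre of its underside. Its top is 70 mm above the stand's origin, 3.5 mm below the cap when home
- mug: blue ceramic mug 82 mm across and 95 mm tall with pencils that reach about 180 mm high, handle at its +y side; origin: centre of its underside. Bystander
- punch: plastic craft punch, blue body 62 x 42 mm with a white press on top, 41 mm tall; origin: centre of its underside. Bystander
- case: clear acrylic storage box 150 (x) x 140 (y) x 114 mm tall, fixed to the counter, with a sliding door on its -x face; origin: centre of its underside. Bystander
- door_pull (a point): white pull of the clear box's sliding door, 60 mm high; the door slides along y. Bystander

How it is judged (in metres and radians):
On the way, in this order (a step that is already met when the one before it is completed fails the run):
1. the cap is gripped and lifted clear of the counter (height (world z) of cap above 0.03 m and contact force between the fingers and cap above 1 N), for 0.1 s.
2. the gripped cap rests on the beads, not yet pushed past them (horizontal distance between cap and stand below 0.003 m and angle between cap's own z axis and vertical below 0.08 rad and z of cap in the frame of stand between 0.0805 and 0.0895 m and contact force between cap and stand above 1 N and contact force between the fingers and cap above 1 N), for 0.2 s.
3. the cap has clicked past the beads and is home (horizontal distance between cap and stand below 0.003 m and angle between cap's own z axis and vertical below 0.08 rad and z of cap in the frame of stand between 0.0705 and 0.0755 m), for 0.1 s.
At the end, for the whole second after the job is handed in: Cap home on the spindle (within 2 mm of home height, 3 mm of its axis, upright within 0.08 rad), still, gripped and pressed onto the stand with over 4 N; spool on the stand's foot; mug and punch within 20 mm and door pull within 15 mm of where they were (all of step 3 and contact force between cap and stand above 4 N and contact force between the fingers and cap above 4 N and linear speed of cap below 0.02 m/s and horizontal distance between spool and stand below 0.006 m and z of spool in the frame of stand below 0.018 m and distance of each of mug, punch from where it was at the start of the episode below 0.02 m and distance of door_pull from where it was at the start of the episode below 0.015 m); the arm keeps its last pose, push and grip.
It fails at once if the mug is shoved or knocked over (distance of mug from where it was at the start of the episode above 0.03 m or angle between mug's own z axis and vertical above 0.3 rad).
It fails at once if the craft punch is shoved away (distance of punch from where it was at the start of the episode above 0.03 m).
It fails at once if the clear box's door is slid (distance of door_pull from where it was at the start of the episode above 0.02 m).
It also fails if it takes over 54 s, if anything falls off the work surface, if the arm or the gripper's body presses on something with over 40 N, if the wrist force passes 120 N, or if a joint passes its speed limit or range.

## Working session

There is one attempt and no reset: what is moved stays moved. The work goes in short steps, Python scripts to look and compute and a tool call to move; the robot and the scene stay as the last step left them, time stands still between calls to the robot, and variables do not carry over. Pictures are saved under pics/ and viewed, about 8 in all and at most 12, crops included, and the job is handed in when it is done.

Besides the shell and the picture viewer there is one more tool, called after "Request:" as name(argument=value, ...), one argument or row to a line, values as JSON. play_rows: Moves the arm, as the interface text tells. Its arguments: {"type":"object","properties":{"targets":{"type":"array","items":{"type":"array","items":{"type":"number"}}}},"required":["targets"]}

```bash
mkdir -p pics; python3 - <<'E'
from rig import bot
import cv2,numpy as np
for n in("side","top"):
    cv2.imwrite(f"pics/{n}0.png",bot.capture(n)); c=bot.get_calibration(n)
    R=np.array(c["R"]);print(n,c["fx"],c["fy"],c["cx"],c["cy"],R.round(4).tolist(),(-R.T@np.array(c["t"])).round(3))
s=bot.read_state();print(s["time_s"],s["position"],s["tcp_rot"],s["force"],s["opening"])
E
```

```text
side 500.7840644715106 500.7840644715106 330.10451119284613 202.56607993090114 [[0.9881, -0.1536, -0.0062], [-0.1169, -0.7247, -0.6791], [0.0999, 0.6718, -0.734]] [ 0.472 -0.869  1.023]
top 383.7497707609046 383.7497707609046 315.3605841123936 200.47348191032623 [[-0.0204, -0.9995, -0.0233], [-0.9985, 0.0215, -0.0511], [0.0516, 0.0222, -0.9984]] [ 0.534 -0.035  1.154]
0.1 [0.27805488 0.55900446 0.22167378] [[-8.95243114e-01  4.45576486e-01 -1.16701353e-03]
 [ 4.45577882e-01  8.95241795e-01 -1.57483857e-03]
 [ 3.43048250e-04 -1.92985881e-03 -9.99998079e-01]] [-0.10637813  0.278706   -0.19235643] 0.9961767034562874
```

View pics/side0.png

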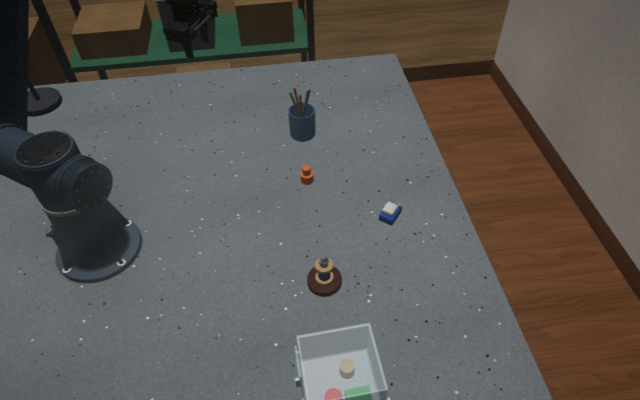

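View pics/top0.png

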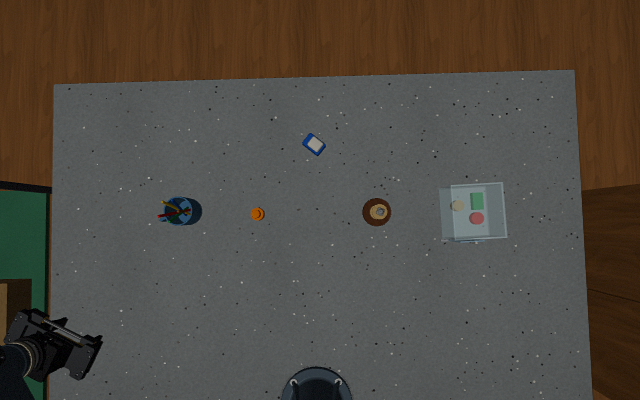

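The side view shows the cap at about (307,175), the stand at (324,275), the mug at (302,122), the punch at (390,212) and the box at (340,365). The top view shows the cap at (257,214), the stand at (377,212), the mug at (182,211), the punch at (314,144) and the box at (475,212).

```bash
cat > h.py <<'E'
import cv2,numpy as np
from rig import bot
def ray(n,uv):
    c=bot.get_calibration(n);R=np.array(c["R"]);o=-R.T@np.array(c["t"])
    d=R.T@np.array([(uv[0]-c["cx"])/c["fx"],(uv[1]-c["cy"])/c["fy"],1]);return o,d/np.linalg.norm(d)
def plane(n,uv,z):
    o,d=ray(n,uv);return o+d*(z-o[2])/d[2]
def tri(a,b):
    o1,d1=ray("side",a);o2,d2=ray("top",b)
    s=np.linalg.lstsq(np.c_[d1,-d2],o2-o1,rcond=None)[0]
    p,q=o1+s[0]*d1,o2+s[1]*d2;return (p+q)/2,np.linalg.norm(p-q)
def proj(n,X):
    c=bot.get_calibration(n);p=np.array(c["R"])@X+np.array(c["t"]);return np.array([c["fx"]*p[0]/p[2]+c["cx"],c["fy"]*p[1]/p[2]+c["cy"]])
E
python3 - <<'E'
from h import *
tiles=[]
for n,(cx,cy),(sx,sy) in(("side",(307,175),(324,272)),("top",(257,214),(377,212))):
    im=cv2.imread(f"pics/{n}0.png")
    hsv=cv2.cvtColor(im,cv2.COLOR_BGR2HSV)
    m=((hsv[...,0]<14)&(hsv[...,1]>170)&(hsv[...,2]>90)).astype(np.uint8);m[:cy-20]=0;m[cy+20:]=0;m[:,:cx-20]=0;m[:,cx+20:]=0
    v,u=np.nonzero(m);print(n,"cap bbox",u.min(),u.max(),v.min(),v.max(),u.mean(),v.mean(),len(u))
    row=[cv2.resize(im[y-20:y+20,x-20:x+20],(400,300) if 0 else (300,300),interpolation=cv2.INTER_NEAREST) for x,y in((cx,cy),(sx,sy))]
    tiles.append(np.hstack(row))
    f=((hsv[...,0]<15)|(hsv[...,0]>165))&(hsv[...,1]>70)&(hsv[...,2]<100);f=f.astype(np.uint8);k=np.zeros_like(f);k[sy-22:sy+25,sx-22:sx+22]=1
    cs,_=cv2.findContours(f*k,cv2.RETR_EXTERNAL,cv2.CHAIN_APPROX_NONE);c=max(cs,key=cv2.contourArea);print("foot",cv2.boundingRect(c),cv2.fitEllipse(cv2.convexHull(c)))
cv2.imwrite("pics/crop0.png",np.vstack(tiles)[:600])
E
```

```text
side cap bbox 301 312 166 177 306.2676056338028 172.04225352112675 71
foot (308, 267, 33, 26) ((323.906005859375, 278.74322509765625), (27.849145889282227, 33.76423263549805), 88.37731170654297)
top cap bbox 257 263 210 217 260.3333333333333 213.5 6
foot (363, 198, 28, 28) ((376.357666015625, 211.77569580078125), (27.790136337280273, 28.13343620300293), 88.73269653320312)
```

View pics/crop0.png

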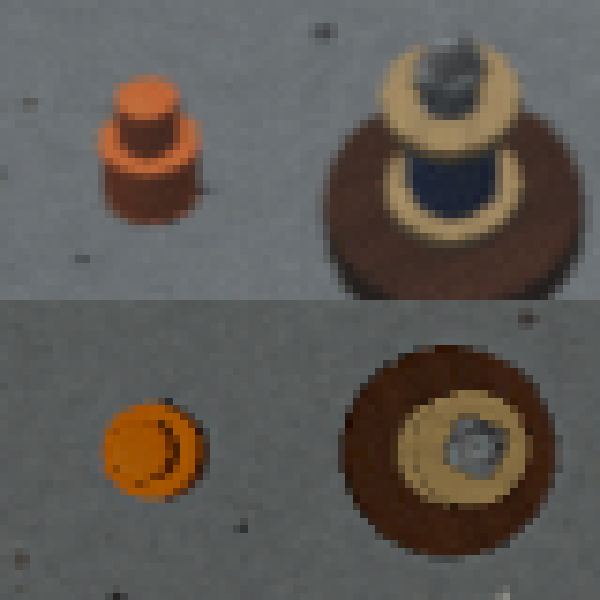

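The crop shows a clear knob top: side about (306.4,167.7), top (255.4,213.6). The spool's top flange is centred at side (323.8,264.7), top (379.6,211.4), and the spindle head at top (380.2,211.1). Next I triangulate these.

```bash
python3 - <<'E'
from h import *
np.set_printoptions(precision=4,suppress=True)
print("knob",tri((306.4,167.7),(255.4,213.6)),plane("side",(306.4,167.7),.05),plane("top",(255.4,213.6),.05))
print("shoulder",plane("top",(237+155/7.5-.5,194+152/7.5-.5),.028))
print("spooltop",tri((323.8,264.7),(379.6,211.4)),"z.07/.082",[ (plane("side",(323.8,264.7),z),plane("top",(379.6,211.4),z)) for z in(.07,.076,.082)])
print("tip top",[plane("top",(380.2,211.1),z) for z in(.098,.11)])
print("foot",[(plane("side",(323.9,278.7),z),plane("top",(376.36,211.78),z)) for z in(.012,.02)])
for n,uv in(("mug",(182,211)),("punch",(314,144))):print(n,plane("top",uv,.05))
# tool camera sight
E
```

```text
knob (array([0.5575, 0.1631, 0.052 ]), np.float64(0.0022936604236378244)) [0.5588 0.1651 0.05  ] [0.5564 0.1635 0.05  ]
shoulder [0.5562 0.1623 0.028 ]
spooltop (array([ 0.5558, -0.1907,  0.0725]), np.float64(0.0019167064419172153)) z.07/.082 [(array([ 0.5569, -0.189 ,  0.07  ]), array([ 0.5548, -0.191 ,  0.07  ])), (array([ 0.5564, -0.1933,  0.076 ]), array([ 0.5547, -0.1901,  0.076 ])), (array([ 0.5559, -0.1976,  0.082 ]), array([ 0.5546, -0.1892,  0.082 ]))]
tip top [array([ 0.5551, -0.1886,  0.098 ]), array([ 0.5548, -0.1869,  0.11  ])]
foot [(array([ 0.5563, -0.1885,  0.012 ]), array([ 0.5551, -0.1897,  0.012 ])), (array([ 0.5557, -0.1939,  0.02  ]), array([ 0.5549, -0.1886,  0.02  ]))]
mug [0.5683 0.3772 0.05  ]
punch [ 0.7548 -0.0098  0.05  ]
```

Request:
play_rows(
  targets=[
    [0,0.028,-0.0395,0,0,0,-0.111],
    [0,0.028,-0.0395,0,0,0,-0.111],
    [0,0.028,-0.0395,0,0,0,-0.111],
    [0,0.028,-0.0395,0,0,0,-0.111],
    [0,0.028,-0.0395,0,0,0,-0.111],
    [0,0.028,-0.0395,0,0,0,-0.111],
    [0,0.028,-0.0395,-0.02,0,0,-0.111],
    [0,0.028,-0.0395,-0.03,0,0,-0.111],
    [0,0.028,-0.0395,-0.03,0,0,-0.111],
    [0,0.027,-0.0395,-0.03,0,0,-0.111],
    [0,0,0,0,0,0,0],
    [0,0,0,0,0,0,0],
  ],
)

```text
time_s: 1.6
position: [0.5568, 0.1647, 0.1123]
tcp_rot: [[0.001, 1.0, -0.002], [1.0, -0.001, 0.0], [0.0, -0.002, -1.0]]
force: [0.6, 0.3, -0.5]
opening: 1.0
```

```bash
python3 - <<'E'
from h import *
np.set_printoptions(precision=4,suppress=True)
s=bot.read_state();print(s["time_s"],s["position"],s["tcp_rot"],s["force"],s["joint_positions"])
im=bot.capture("side");cv2.imwrite("pics/s1.png",cv2.resize(im[90:210,240:380],None,fx=5,fy=5,interpolation=cv2.INTER_NEAREST))
print(proj("side",np.array(s["position"])),proj("side",np.array([.5572,.1635,.05])))
E
```

```text
1.6 [0.5568 0.1647 0.1123] [[ 0.0011  1.     -0.0015]
 [ 1.     -0.0011  0.0003]
 [ 0.0003 -0.0015 -1.    ]] [ 0.6216  0.312  -0.5162] [ 5.4395 35.2809 94.0336  0.0347 50.7719  5.4792]
[304.7762 151.2827] [305.9132 168.1496]
```

View pics/s1.png

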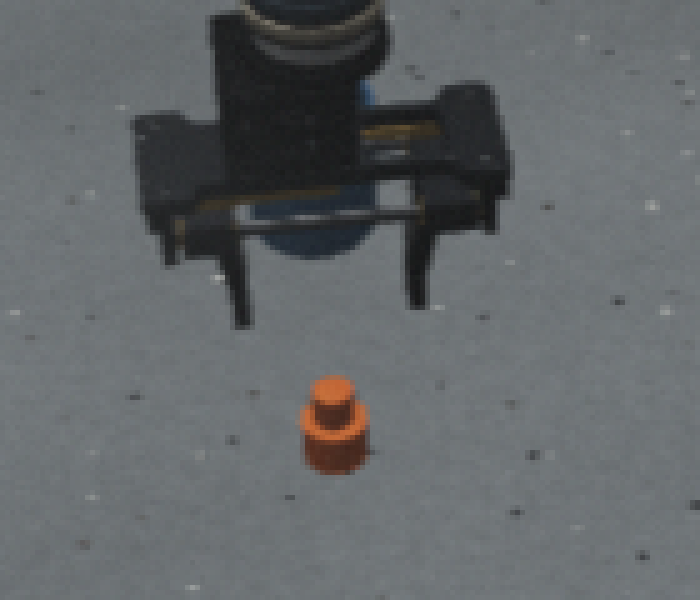

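The view shows open fingertips at crop (243,325) and (419,308), evenly straddling the cap, whose knob is at (333,390). I'll descend and grip.

Request:
play_rows(
  targets=[
    [0,0,-0.001,-0.03,0,0,0],
    [0,0,0,-0.03,0,0,0],
    [0,0,0,-0.015,0,0,0],
    [0,0,0,-0.006,0,0,0],
    [0,0,0,0,0,0,0],
    [1,0,0,0,0,0,0],
    [1,0,0,0,0,0,0],
    [1,0,0,0,0,0,0],
    [1,0,0,0,0,0,0],
    [1,0,0,0,0,0,0],
    [1,0,0,0,0,0,0],
    [1,0,0,0,0,0,0],
  ],
)

```text
time_s: 3.15
position: [0.5573, 0.1635, 0.0315]
tcp_rot: [[0.001, 1.0, -0.0], [1.0, -0.001, -0.0], [-0.0, -0.0, -1.0]]
force: [-0.2, 0.1, -1.0]
opening: 0.29
```

Request:
play_rows(
  targets=[
    [1,0,0,0.02,0,0,0],
    [1,0,0,0.04,0,0,0],
    [1,0,0,0.05,0,0,0],
    [1,0,0,0.02,0,0,0],
    [1,0,-0.05,0,0,0,0],
    [1,0,-0.058,0,0,0,0],
    [1,0,-0.058,0,0,0,0],
    [1,0,-0.058,0,0,0,0],
    [1,-0.0015,-0.058,0,0,0,0],
    [1,0,-0.05,0,0,0,0],
    [1,0,-0.0215,0,0,0,0],
    [1,0,0,0,0,0,0],
  ],
)

```text
time_s: 4.65
position: [0.5558, -0.1907, 0.1613]
tcp_rot: [[0.003, 1.0, -0.0], [1.0, -0.003, 0.001], [0.001, -0.0, -1.0]]
force: [0.4, 0.4, -0.4]
opening: 0.265
```

```bash
python3 - <<'E'
from h import *
np.set_printoptions(precision=4,suppress=True)
s=bot.read_state();print(s["time_s"],s["position"],s["tcp_rot"],s["force"],s["opening"])
im=bot.capture("side");cv2.imwrite("pics/s2f.png",im);cv2.imwrite("pics/s2.png",cv2.resize(im[220:300,280:370],None,fx=7,fy=7,interpolation=cv2.INTER_NEAREST))
cv2.imwrite("pics/t2f.png",bot.capture("top"))
p=np.array(s["position"]);print(proj("side",p-[0,0,.031]),proj("side",p-[0,0,.003]),proj("side",np.array([p[0],p[1],.099])))
E
```

```text
4.65 [ 0.5558 -0.1907  0.1613] [[ 0.0035  1.     -0.0002]
 [ 1.     -0.0035  0.0007]
 [ 0.0007 -0.0002 -1.    ]] [ 0.3804  0.3688 -0.397 ] 0.2648975375936474
[322.9793 249.5275] [322.7675 241.7406] [323.2072 257.9043]
```

View pics/s2.png

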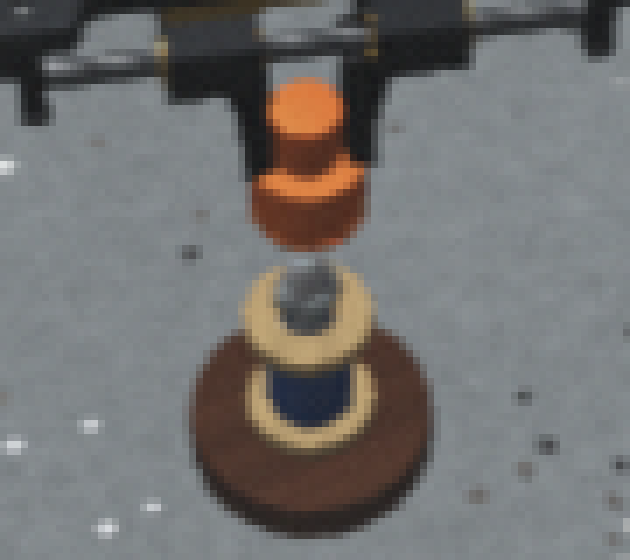

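The cap (skirt about 310, knob about 305 crop px) sits above the head and spool (309 px) to within about 1 mm in x. Only a small correction is needed, then I descend.

Request:
play_rows(
  targets=[
    [1,-0.0005,0.0007,0,0,0,0],
    [1,0,0,-0.015,0,0,0],
    [1,0,0,-0.01,0,0,0],
    [1,0,0,-0.003,0,0,0],
    [1,0,0,0,0,0,0],
  ],
)

```text
time_s: 5.38
position: [0.5552, -0.1891, 0.133]
tcp_rot: [[0.001, 1.0, -0.001], [1.0, -0.001, 0.001], [0.001, -0.001, -1.0]]
force: [-0.9, 0.2, 0.0]
opening: 0.268
```

Request:
play_rows(
  targets=[
    [1,0,0,-0.003,0,0,0],
    [1,0,0,-0.002,0,0,0],
    [1,0,0,0,0,0,0],
  ],
)

```text
time_s: 5.75
position: [0.5554, -0.1893, 0.1285]
tcp_rot: [[0.001, 1.0, -0.0], [1.0, -0.001, 0.0], [0.0, -0.0, -1.0]]
force: [0.4, -0.6, -0.9]
opening: 0.264
```

Request:
play_rows(
  targets=[
    [1,0,0,-0.002,0,0,0],
    [1,0,0,-0.001,0,0,0],
    [1,0,0,0,0,0,0],
  ],
)

```text
time_s: 6.12
position: [0.5553, -0.1892, 0.1254]
tcp_rot: [[0.001, 1.0, -0.0], [1.0, -0.001, 0.0], [0.0, -0.0, -1.0]]
force: [-0.2, 0.2, -0.8]
opening: 0.268
```

Request:
play_rows(
  targets=[
    [1,0,0,-0.002,0,0,0],
    [1,0,0,0,0,0,0],
    [1,0,0,0,0,0,0],
  ],
)

```text
time_s: 6.5
position: [0.5554, -0.1893, 0.1235]
tcp_rot: [[0.001, 1.0, -0.0], [1.0, -0.001, 0.0], [0.0, -0.0, -1.0]]
force: [-1.1, -0.1, -0.2]
opening: 0.265
```

Request:
play_rows(
  targets=[
    [1,0,0,-0.001,0,0,0],
    [1,0,0,-0.001,0,0,0],
    [1,0,0,0,0,0,0],
  ],
)

```text
time_s: 6.88
position: [0.5554, -0.1893, 0.1215]
tcp_rot: [[0.001, 1.0, -0.0], [1.0, -0.001, 0.0], [0.0, -0.0, -1.0]]
force: [-0.7, 1.2, -0.6]
opening: 0.268
```

Request:
play_rows(
  targets=[
    [1,0,0,-0.001,0,0,0],
    [1,0,0,0,0,0,0],
  ],
)

```text
time_s: 7.12
position: [0.5554, -0.1895, 0.1206]
tcp_rot: [[0.001, 1.0, -0.0], [1.0, -0.001, -0.0], [-0.0, -0.0, -1.0]]
force: [-0.7, -0.4, 1.0]
opening: 0.264
```

Request:
play_rows(
  targets=[
    [1,0,0,-0.001,0,0,0],
    [1,0,0,0,0,0,0],
  ],
)

```text
time_s: 7.38
position: [0.5553, -0.1896, 0.1198]
tcp_rot: [[0.001, 1.0, -0.0], [1.0, -0.001, -0.001], [-0.001, -0.0, -1.0]]
force: [-2.0, -1.0, 2.5]
opening: 0.267
```

Request:
play_rows(
  targets=[
    [1,0,0,-0.001,0,0,0],
    [1,0,0,0,0,0,0],
    [1,0,0,0,0,0,0],
  ],
)

```text
time_s: 7.75
position: [0.5553, -0.1897, 0.1193]
tcp_rot: [[0.001, 1.0, 0.0], [1.0, -0.001, -0.001], [-0.001, 0.0, -1.0]]
force: [-2.8, -1.3, 5.9]
opening: 0.267
```

```bash
python3 - <<'E'
from h import *
np.set_printoptions(precision=4,suppress=True)
for i in range(3):
    im=bot.capture("side");s=bot.read_state();print(s["time_s"],s["position"],s["force"],s["moment"])
cv2.imwrite("pics/s3.png",cv2.resize(im[220:300,280:370],None,fx=7,fy=7,interpolation=cv2.INTER_NEAREST))
E
```

```text
7.8 [ 0.5553 -0.1897  0.1193] [-2.625  -1.4578  5.4412] [-0.3742  0.6082 -0.031 ]
7.85 [ 0.5553 -0.1897  0.1193] [-3.3411 -1.6061  6.5697] [-0.4188  0.6508  0.0109]
7.9 [ 0.5553 -0.1897  0.1193] [-2.0473 -1.9124  5.6424] [-0.4481  0.6584  0.0199]
```

View pics/s3.png

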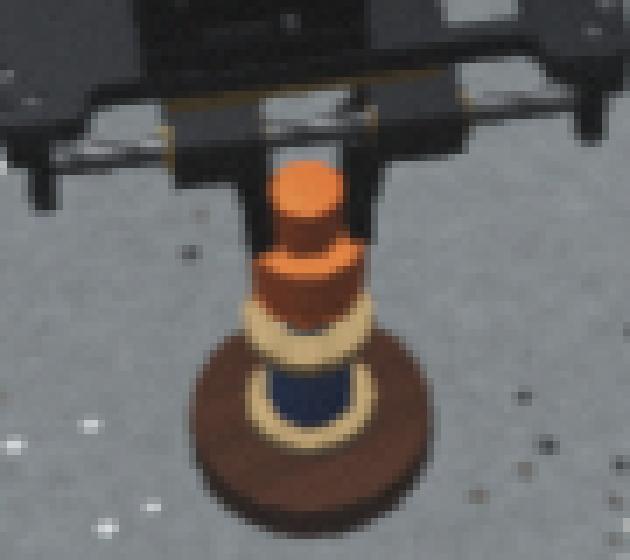

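The cap sits squarely over the head, above the spool (knob at (308,187), skirt at (311,280) crop px), with about 6 N up. There are side forces of about (-2.7, -1.6) N, so I'll ease the tool that way and pause.

Request:
play_rows(
  targets=[
    [1,-0.0006,-0.0005,0,0,0,0],
    [1,0,0,0,0,0,0],
    [1,0,0,0,0,0,0],
    [1,0,0,0,0,0,0],
  ],
)

```text
time_s: 8.4
position: [0.5551, -0.19, 0.1193]
tcp_rot: [[0.001, 1.0, 0.001], [1.0, -0.001, -0.001], [-0.001, 0.001, -1.0]]
force: [-2.4, -1.4, 6.2]
opening: 0.266
```

Request:
play_rows(
  targets=[
    [1,-0.001,-0.0007,0,0,0,0],
    [1,0,0,0,0,0,0],
    [1,0,0,0,0,0,0],
    [1,0,0,0,0,0,0],
  ],
)

```text
time_s: 8.9
position: [0.5548, -0.1905, 0.1194]
tcp_rot: [[0.001, 1.0, 0.002], [1.0, -0.001, -0.0], [-0.0, 0.002, -1.0]]
force: [-0.4, -0.5, 4.7]
opening: 0.27
```

Side forces are now near zero with 4.7 N of rest load. Pushing down.

Request:
play_rows(
  targets=[
    [1,0,0,-0.001,0,0,0],
    [1,0,0,-0.001,0,0,0],
    [1,0,0,0,0,0,0],
  ],
)

```text
time_s: 9.28
position: [0.5551, -0.1908, 0.1186]
tcp_rot: [[0.001, 1.0, 0.003], [1.0, -0.001, -0.001], [-0.001, 0.003, -1.0]]
force: [-2.0, 0.5, 10.5]
opening: 0.269
```

Request:
play_rows(
  targets=[
    [1,0,0,-0.001,0,0,0],
    [1,0,0,-0.001,0,0,0],
    [1,0,0,0,0,0,0],
  ],
)

```text
time_s: 9.65
position: [0.5549, -0.1906, 0.116]
tcp_rot: [[0.001, 1.0, 0.003], [1.0, -0.001, -0.001], [-0.001, 0.003, -1.0]]
force: [-2.0, -1.1, 8.0]
opening: 0.265
```

Request:
play_rows(
  targets=[
    [1,0,0,-0.001,0,0,0],
    [1,0,0,-0.001,0,0,0],
    [1,0,0,0,0,0,0],
  ],
)

```text
time_s: 10.02
position: [0.5547, -0.1905, 0.1127]
tcp_rot: [[0.001, 1.0, 0.002], [1.0, -0.001, -0.0], [-0.0, 0.002, -1.0]]
force: [2.2, 0.3, 1.7]
opening: 0.264
```

Request:
play_rows(
  targets=[
    [1,0,0,-0.002,0,0,0],
    [1,0,0,-0.002,0,0,0],
    [1,0,0,0,0,0,0],
  ],
)

```text
time_s: 10.4
position: [0.5533, -0.1901, 0.1078]
tcp_rot: [[0.001, 1.0, -0.001], [1.0, -0.001, 0.001], [0.001, -0.001, -1.0]]
force: [0.0, -0.8, -1.1]
opening: 0.267
```

Request:
play_rows(
  targets=[
    [1,0,0,-0.001,0,0,0],
    [1,0,0,-0.001,0,0,0],
    [1,0,0,0,0,0,0],
  ],
)

```text
time_s: 10.78
position: [0.5534, -0.1903, 0.1074]
tcp_rot: [[0.001, 1.0, -0.001], [1.0, -0.001, 0.0], [0.0, -0.001, -1.0]]
force: [-1.3, 1.3, 5.7]
opening: 0.268
```

Request:
play_rows(
  targets=[
    [1,0,0,-0.001,0,0,0],
    [1,0,0,-0.001,0,0,0],
    [1,0,0,0,0,0,0],
  ],
)

```text
time_s: 11.15
position: [0.5534, -0.1903, 0.1071]
tcp_rot: [[0.001, 1.0, -0.0], [1.0, -0.001, -0.0], [-0.0, -0.0, -1.0]]
force: [-3.7, 1.3, 15.8]
opening: 0.268
```

Home: the force dropped to about 0 near z = 0.108, then went hard at 0.107. One more small push, then I verify.

Request:
play_rows(
  targets=[
    [1,0,0,-0.001,0,0,0],
    [1,0,0,0,0,0,0],
    [1,0,0,0,0,0,0],
    [1,0,0,0,0,0,0],
  ],
)

```text
time_s: 11.65
position: [0.5535, -0.1903, 0.1071]
tcp_rot: [[0.0, 1.0, 0.0], [1.0, -0.0, -0.001], [-0.001, 0.0, -1.0]]
force: [-5.4, 2.5, 19.9]
opening: 0.268
```

```bash
python3 - <<'E'
from h import *
np.set_printoptions(precision=4,suppress=True)
for i in range(3):
    im=bot.capture("side");s=bot.read_state();print(s["time_s"],s["position"],s["force"],s["moment"],s["opening"])
t=bot.capture("top")
for n,a in(("side",im),("top",t)):
    d=cv2.absdiff(a,cv2.imread(f"pics/{n}0.png")).max(2)
    for k,(u,v) in dict(side=dict(mug=(302,122),punch=(390,212),case=(340,362)),top=dict(mug=(182,211),punch=(314,144),case=(475,212)))[n].items():print(n,k,d[v-20:v+20,u-20:u+20].mean())
cv2.imwrite("pics/s4.png",cv2.resize(im[220:300,280:370],None,fx=7,fy=7,interpolation=cv2.INTER_NEAREST))
E
```

```text
11.7 [ 0.5535 -0.1903  0.107 ] [-5.0352  1.6859 20.7652] [ 0.3722  0.99   -0.0136] 0.2669220536373112
11.75 [ 0.5535 -0.1904  0.1071] [-5.3033  2.6207 20.8713] [0.3258 0.9667 0.0016] 0.2671811161990704
11.8 [ 0.5535 -0.1904  0.1071] [-5.0574  2.6074 20.9003] [0.4224 0.9847 0.0453] 0.26873081842246666
side mug 31.776875
side punch 23.056875
side case 28.995
top mug 9.7475
top punch 12.715625
top case 15.961875
```

View pics/s4.png

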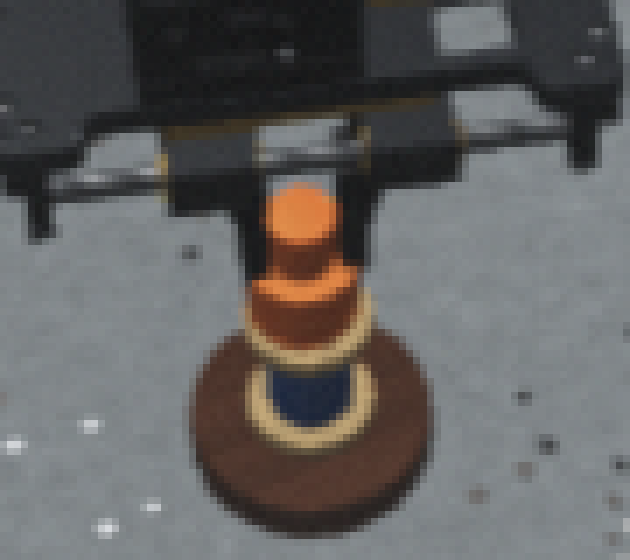

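The cap is down over the head (skirt about 302, spool about 309 px, so roughly 1.5 mm off in -x, which the clearance allows). The spool is still on the foot. The brightness differs between pictures, so I'll check the bystanders by template match before handing in.

```bash
python3 - <<'E'
from h import *
L=dict(side=dict(mug=(302,122),punch=(390,212),case=(340,362)),top=dict(mug=(182,211),punch=(314,144),case=(475,212)))
for n in L:
    a=bot.capture(n);b=cv2.imread(f"pics/{n}0.png")
    for k,(u,v) in L[n].items():
        y0,x0=v-30,u-30;r=cv2.matchTemplate(a[y0:y0+60+8,x0:x0+60],b[v-22:v+22,u-22:u+22],cv2.TM_CCOEFF_NORMED)
        _,m,_,p=cv2.minMaxLoc(r);print(n,k,round(m,3),"shift px",p[0]-8,p[1]-8)
s=bot.read_state();print(s["time_s"],s["position"],s["force"])
E
```

```text
side mug 0.458 shift px 0 -7
side punch 0.977 shift px 0 0
side case 0.998 shift px 0 0
top mug 0.998 shift px 0 0
top punch 0.997 shift px 0 0
top case 0.997 shift px 0 0
11.95 [ 0.55351258 -0.19037505  0.10706163] [-5.90776158  2.03112732 19.97128524]
```

```bash
python3 -c "
from rig import bot
print(bot.hand_in());s=bot.read_state();print(s['time_s'],s['position'],s['force'],s['opening'])"
```

```text
the job is handed in; nothing more can be done
None
the job is handed in; nothing more can be done
```

The job is handed in: the cap is on the spindle and fully home, with the gripper still holding the knob and pressing it down. I gripped the cap by its knob, lowered it onto the beads and rested it there at about 5–6 N for over a second. I then pushed it past the beads: the force peaked at 10.5 N or a little more, then fell to about 0.

**Last checks**
- **Home and pressed:** the tool came to a hard stop 12.3 mm below the rest height, against about 13 mm expected, and was pressing with about 20 N.
- **Grip:** the gripper opening stayed at the knob's width.
- **Spool:** it still sits on the foot of the stand.
- **Bystanders:** the top view shows no shift of the mug, punch or box. The side view agrees for the punch and the box.

**Checks that were unclear or disagreed**
- **Mug, side view:** the template match failed there (score 0.46). The arm probably hid the mug, so I relied on the top view for it.
- **Centring:** the cap looks about 1.5 mm off in -x, with a side force of 5–6 N. That is within the 3 mm limit and about what the clearance around the head allows.

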